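Stand a cover plate in the laser marking nest and start the marker

TASK

Load the blank aluminium cover plate that lies on the rubber mat into the nest of the laser marker: stood upright on its short edge between the two cheeks, holed end up, black field facing the lens, down on the nest floor and with its back flat against the back plate, set in gently and not dropped. Then, with the plate left standing there, press the green start button fully in. Do not disturb the already marked plate, the caliper, the bottle, the screwdriver or the gauge, and do not press the red stop or the emergency stop.

Things in the scene. Friction and masses are not known exactly. Their poses are not given: they have to be found in the camera images.
- plate: Blank cover plate, bare aluminium, 90 x 60 x 12 mm, about 0.18 kg, loose. Origin at its middle; x along the 90 mm length to the end with two dark screw holes, y along the 60 mm width, z out of the face with the plain black field. Starts flat on the mat (top 3 mm above the desk), face up, holed end roughly to world -y, clear for 40 mm around; stands freely on its 60 x 12 mm end.
- plate_top (a point): Middle of the plate's holed end, 45 mm from its origin along its x.
- plate_face (a point): Middle of the plate's marking face, 6 mm from its origin along its z.
- station: Fixed laser station: aluminium base 280 x 560 mm, top 32 mm above the mat, with the nest (steel floor, black walls) on a riser near its -y end and the black scan head (125 mm wide, top 195 mm above the mat) towards +y, its lens 178 mm from the nest. Origin at the mat's top straight under the nest; z up, y from nest to lens, x across.
- nest (a point): Seat of the plate's lower edge on the nest floor (87 mm above the desk), axes as the station's; a seated plate's middle is at (0, 0, 45) mm. Back plate: front face y = -6 mm, 12 thick, 88 wide, 84 high, with a finger notch 46 wide in its middle, open from 35 mm up. Cheeks 10 thick, 84 high, y -6 to +10 mm, inner faces at x = -34 and +34 mm. Open above and to +y. Floor 120 (x) by 100 (y) mm.
- lens (a point): Middle of the scan lens, looking along the station's -y at the nest.
- console: Cream operator console, 158 x 230 mm, 50 to 80 mm high, fixed, top sloping 0.17 rad down to the robot; origin under its middle. Carries the green start button (near row, +y side), the red stop button 75 mm to its -y side and a big red emergency stop on a yellow collar behind.
- start_top (a point): Middle of the top of the green start button, 28 mm across.
- start (a joint): Travel of the start button (m): 0 out, 0.006 fully in; sprung, 5 N at full travel, pressed square to the console top (nearly straight down).
- stop (a joint): Travel of the red stop button (m), 0 out. Not to be pressed.
- estop (a joint): Travel of the emergency stop mushroom (m), 0 out. Not to be pressed.
- marked_plate: An already marked cover plate of the same size, with white marks on its black field, lying face up on the mat to the -y side. Leave it. Origin at its middle.
- caliper: Digital caliper, about 190 mm long, lying on the mat to the -y side. Leave it. Origin under its middle.
- cleaner: White bottle with blue cap, 60 mm across, 170 mm high, standing to the right. Leave it. Origin under its middle.
- driver: Screwdriver, 160 mm long, lying on the station's base on the robot's side. Leave it. Origin under its middle.
- gauge: Brass focus gauge, a stepped block 30 x 30 x 60 mm, standing on the station's base on the far side. Leave it. Origin under its middle.
Not all that is in view belongs to the job. Leave any purple, turquoise or yellow look-alike of the plate alone.

How it is judged:
On the way, in this order (a step that is already met when the one before it is completed fails the run):
1. the plate stands in the nest, holed end up, field to the lens, back against the back plate, and is let go (y of plate in the frame of nest between -0.003 and 0.003 m and x of plate in the frame of nest between -0.006 and 0.006 m and z of plate in the frame of nest between 0.042 and 0.048 m and z of plate_top in the frame of nest above 0.085 m and y of plate_face in the frame of nest above 0.002 m and angle between plate's own x axis and vertical below 0.05 rad and angle between the z axis of plate and the y axis of station, either way round below 0.06 rad and contact force between the fingers and plate below 0.1 N), for 0.3 s.
2. the start button is pressed fully in with the plate still in place (y of plate in the frame of nest between -0.003 and 0.003 m and x of plate in the frame of nest between -0.006 and 0.006 m and z of plate in the frame of nest between 0.042 and 0.048 m and z of plate_top in the frame of nest above 0.085 m and y of plate_face in the frame of nest above 0.002 m and angle between plate's own x axis and vertical below 0.05 rad and angle between the z axis of plate and the y axis of station, either way round below 0.06 rad and value of joint start above 0.0045 m), for 0.05 s.
At the end, for the whole second after the job is handed in: The plate stands let go and still in the nest, upright (0.05 rad), holes up, field to the lens, between the cheeks, edge on the floor and back against the back plate (3 mm, 0.06 rad); start was pressed at least 4.5 mm with it there and is out again (y of plate in the frame of nest between -0.003 and 0.003 m and x of plate in the frame of nest between -0.006 and 0.006 m and z of plate in the frame of nest between 0.042 and 0.048 m and z of plate_top in the frame of nest above 0.085 m and y of plate_face in the frame of nest above 0.002 m and angle between plate's own x axis and vertical below 0.05 rad and angle between the z axis of plate and the y axis of station, either way round below 0.06 rad and linear speed of plate below 0.01 m/s and value of joint start below 0.002 m); the robot touches nothing.
It fails at once if the laser is started with the plate not in place (value of joint start above 0.003 m and not (y of plate in the frame of nest between -0.003 and 0.003 m and x of plate in the frame of nest between -0.006 and 0.006 m and z of plate in the frame of nest between 0.042 and 0.048 m and z of plate_top in the frame of nest above 0.085 m and y of plate_face in the frame of nest above 0.002 m and angle between plate's own x axis and vertical below 0.05 rad and angle between the z axis of plate and the y axis of station, either way round below 0.06 rad)).
It fails at once if plate dropped or slammed into the nest (over 80 N) (contact force between plate and station above 80 N).
It fails at once if the red stop or the emergency stop is pressed (value of joint any of stop, estop above 0.003 m).
It fails at once if the marked plate, caliper, bottle, screwdriver or gauge is moved by over 20 mm (distance of any of marked_plate, caliper, cleaner, driver, gauge from where it was at the start of the episode above 0.02 m).
It also fails if it takes over 64 s, if anything falls off the work surface, if the arm or the gripper's body presses on something with over 40 N, if the wrist force passes 120 N, or if a joint passes its speed limit or range.

ROBOT

A 6-joint arm with a two-finger parallel gripper is mounted at the origin on the work surface. World frame = base frame: x ahead of the robot, y to its left, z up, the work surface at z = 0. Lengths are in m, angles in rad, forces in N, time in s.
With the tool pointing down it reaches from about 0.375 to 0.9 m from the base axis. Payload 3.1 kg.
Tool frame: the origin (TCP) lies midway between the tips of the shut fingers; the grasp point (between the pads) lies 19 mm behind it; z points along the fingers, y is the line along which they close (so a half turn about z gives the same grasp; the last joint's range is limited). The gripper opens to 87 mm and grips with 3 to 60 N. Pads are 19 mm wide; open, the fingers measure 117 mm over their backs; the gripper's body (75 mm by 190 mm) begins 51 mm behind the grasp point.
Start: joints at [1.169, 0.527, 1.433, -0, 1.181, -0.178], TCP at [0.139, 0.609, 0.223] pointing down, gripper open.
Joint ranges: [-3.08, 3.08], [-0.75, 2.2], [0.22, 2.44], [-1.43, 4.57], [0, 2.65], [-2.85, 2.85]. Speed limits (rad/s): [2.79, 2.79, 3.14, 3.14, 3.14, 3.14].

INTERFACE

Orientations are given as a unit quaternion [w, x, y, z].
In Python, from rig import env, eyes gives the robot as it stands. The module is installed in compiled form; this text tells all that it offers.
- The arm moves only by the tool step_arm, never from a script. Its argument "targets" is a list of rows, each an object of numbers: "dx", "dy", "dz": the shift along the tool's x, y, z in mm; "roll": the turn about the tool's z in rad. A call has exactly 8 rows; each row is the pose to reach, as a shift and turn from the pose commanded when the call began, along the tool's axes at that moment; what a row does not reach only later rows make up. A row lasts 1/8 s, in which the tool goes at most 62.5 mm and 10.7 degrees, less where a joint would pass 70% of its speed; a pose out of reach is approached as far as the arm can. A call with a gripper value outside its range is refused whole. "fingers" is the opening, from 0 (shut) to 1 (fully open), set as the call begins (left out, the last holds). The fingers move at their own pace and stop on an object; "newtons" is the grip in N (left out, the last holds). Time passes only in rows, so rows that repeat a pose let the fingers close, or fill a call up. It gives the time, the measured TCP pose, the force, the opening and the grip force at its end, in the units of the state.
- env.observe(): the state, without advancing time (a new reading comes with each control period).
- eyes.read_camera(name): name is "scene" or "top" or "wrist"; returns a dict with "image" (420x560x3 uint8, red, green, blue), "fov_y" (degrees; the focal length in pixels is half the picture's height over the tangent of half this angle, whatever the lens; pixels are square), "cx", "cy" (the principal point, pixels), "rvec" (rotation vector, rad) and "tvec" (3), from world to camera coordinates, as OpenCV has them; the wrist camera has in their place "mount" (4x4, takes a point from camera to tool coordinates, whose origin is the TCP and whose axes are the flange's). Camera axes: x right, y down, z forward; pixel columns grow to the right and rows downward; lengths in m; the calibration is good to about 2 mm. The wrist camera is an equidistant fisheye: a pixel r from the principal point sees the ray r / f radians off the axis. A picture is of the moment at which its call begins: read the wrist's pose just before it. There is no depth.
- env.finish_job(): hands the job in; it is judged then, once.
Trained networks look in a picture, given as the dict that the camera call returned (one of the last four; its "shot" number tells which), for a name from the list of things; names that differ only in an ending like _2 or _b are one class to them, and where a whole thing is asked for, a point or a joint stands for the part that bears it (a point fixed in the world has none). Each returns a list of dicts, best first, with "conf" (0 to 1); they miss things now and then, are a little off and sometimes report something else, mostly with a low value. They report only what shows in the picture. A call takes as long as a camera call. They do not tell look-alikes from the thing itself.
- eyes.boxes_of(picture, query): "location" ([x, y, z] in m, in world coordinates, good to about 4 mm: the middle of the surface that is visible of it).
The state is a dict: "clock": time; "joint_positions": joint angles; "qd": joint speeds; "effort": joint torques, N m; "tcp_pos": TCP position; "ee_rot": TCP orientation; "ft_force": force on the tool from outside, world axes, zero at the start; "ft_torque": the same for the moment, N m; "finger_gap": opening from 0.0 (shut) to 1.0 (fully open); "grip_force": force on a finger pad.
Only numpy, scipy, OpenCV 4.12 (cv2) and the standard library are available. Lean on these libraries where they do the work, as an engineer would, in place of code of your own. Each camera call takes 0.05 s, during which the arm holds its last target. There are 200 camera calls.

## Working session

There is one attempt and no reset: what is moved stays moved. The work goes in short steps, Python scripts to look and compute and a tool call to move; the robot and the scene stay as the last step left them, time stands still between calls to the robot, and variables do not carry over. Pictures are saved under pics/ and viewed, at most 10 in all, crops included, and the job is handed in when it is done.

Besides the shell and the picture viewer there is one more tool, called after ">>>" as name(argument=value, ...), one argument or row to a line, values as JSON. step_arm: Moves the arm, as the interface text tells. Its arguments: {"type":"object","properties":{"targets":{"type":"array","items":{"type":"object","properties":{"dx":{"type":"number"},"dy":{"type":"number"},"dz":{"type":"number"},"roll":{"type":"number"}}}},"fingers":{"type":"number"},"newtons":{"type":"number"}},"required":["targets"]}

```bash
mkdir -p pics
cat > h.py <<'E'
import numpy as np, cv2
from rig import env, eyes
from scipy.spatial.transform import Rotation as R
def snap(n,save=None):
    s=env.observe(); p=eyes.read_camera(n); p['state']=s
    if save: cv2.imwrite('pics/'+save,p['image'][:,:,::-1])
    return p
def pose(p):
    """camera->world R,t"""
    if 'rvec' in p:
        Rm=cv2.Rodrigues(np.array(p['rvec'],float))[0]; return Rm.T,-Rm.T@np.array(p['tvec'],float)
    s=p['state']; q=s['ee_rot']; Rt=R.from_quat([q[1],q[2],q[3],q[0]]).as_matrix(); M=np.array(p['mount'])
    return Rt@M[:3,:3], Rt@M[:3,3]+s['tcp_pos']
def f(p): return 210/np.tan(np.radians(p['fov_y'])/2)
def ray(p,u,v):
    Rm,t=pose(p); d=np.array([u-p['cx'],v-p['cy']],float)/f(p)
    if 'rvec' in p: c=np.r_[d,1]
    else:
        r=np.hypot(*d); c=np.r_[d/max(r,1e-9)*np.sin(r),np.cos(r)]
    return t,Rm@(c/np.linalg.norm(c))
def onz(p,u,v,z):
    t,d=ray(p,u,v); return t+d*(z-t[2])/d[2]
def proj(p,X):
    Rm,t=pose(p); c=Rm.T@(np.array(X)-t)
    if 'rvec' in p: d=c[:2]/c[2]
    else: d=c[:2]/np.linalg.norm(c[:2])*np.arctan2(np.linalg.norm(c[:2]),c[2])
    return d*f(p)+[p['cx'],p['cy']]
def meet(*rays):
    A=sum(np.eye(3)-np.outer(d,d) for t,d in rays); b=sum((np.eye(3)-np.outer(d,d))@t for t,d in rays)
    return np.linalg.solve(A,b)
E
python3 - <<'E'
from h import *
np.set_printoptions(precision=4,suppress=True)
for n in ['scene','top']:
    p=snap(n,n+'0.png'); print(n,p['fov_y'],pose(p)[1])
    for q in ['plate','station','console','start_top','marked_plate','driver','gauge','cleaner','caliper','stop','estop','lens']:
        print(q,[(np.round(b['location'],3),round(b['conf'],2),np.round(proj(p,b['location']))) for b in eyes.boxes_of(p,q)[:4]])
s=env.observe(); print(s['tcp_pos'],s['ee_rot'],s['finger_gap'])
a=cv2.imread('pics/scene0.png')
E
```

```text
scene 53.222831962257814 [1.0206 0.4775 0.9353]
plate [(array([ 0.284, -0.316,  0.017]), 0.94, array([281., 161.])), (array([ 0.462, -0.205,  0.017]), 0.83, array([263., 205.])), (array([0.676, 0.018, 0.014]), 0.74, array([256., 293.])), (array([ 0.522, -0.064,  0.016]), 0.69, array([279., 242.]))]
station [(array([0.6  , 0.37 , 0.046]), 0.63, array([389., 370.])), (array([ 0.547, -0.47 ,  0.095]), 0.58, array([186., 155.]))]
console [(array([ 0.734, -0.184,  0.064]), 0.82, array([189., 246.])), (array([0.6  , 0.367, 0.044]), 0.2, array([388., 369.]))]
start_top []
marked_plate [(array([ 0.465, -0.386,  0.017]), 0.95, array([226., 175.]))]
driver [(array([0.471, 0.356, 0.062]), 0.9, array([420., 325.]))]
gauge [(array([0.691, 0.314, 0.073]), 0.71, array([342., 374.])), (array([0.6  , 0.372, 0.044]), 0.41, array([390., 371.]))]
cleaner [(array([ 0.549, -0.472,  0.091]), 0.6, array([186., 156.]))]
caliper [(array([ 0.459, -0.202,  0.018]), 0.74, array([264., 204.])), (array([ 0.663, -0.407,  0.01 ]), 0.64, array([170., 202.]))]
stop [(array([ 0.674, -0.202,  0.08 ]), 0.5, array([203., 
[... 948 characters left out ...]
5, array([381., 165.]))]
driver [(array([0.467, 0.367, 0.057]), 0.59, array([127., 226.]))]
gauge [(array([0.684, 0.309, 0.071]), 0.7, array([146., 152.])), (array([ 0.456, -0.208,  0.015]), 0.51, array([319., 228.]))]
cleaner [(array([ 0.532, -0.473,  0.116]), 0.58, array([415., 200.]))]
caliper [(array([ 0.648, -0.405,  0.011]), 0.76, array([381., 166.]))]
stop [(array([ 0.666, -0.206,  0.078]), 0.44, array([320., 156.])), (array([ 0.455, -0.208,  0.013]), 0.26, array([319., 228.]))]
estop [(array([ 0.456, -0.207,  0.014]), 0.43, array([319., 228.]))]
lens [(array([0.564, 0.414, 0.032]), 0.88, array([114., 195.]))]
[0.1386 0.6094 0.2226] [-0.      0.1117  0.9937 -0.    ] 1.0017837553101892
```

View pics/top0.png

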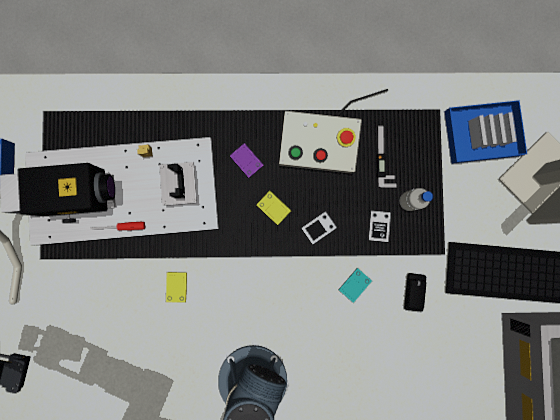

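View pics/scene0.png

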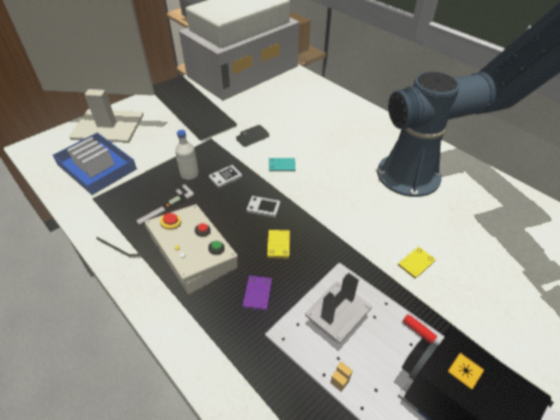

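Run:
```python
from h import *
a=cv2.imread('pics/top0.png')
c1=cv2.resize(a[195:260,285:355],None,fx=5,fy=5,interpolation=cv2.INTER_CUBIC)
c2=cv2.resize(a[150:215,145:215],None,fx=5,fy=5,interpolation=cv2.INTER_CUBIC)
cv2.imwrite('pics/crop1.png',np.hstack([c1,c2]))
s=env.observe(); q=s['ee_rot']; print(R.from_quat([q[1],q[2],q[3],q[0]]).as_matrix().round(3))
```

```text
[[-0.975  0.222 -0.   ]
 [ 0.222  0.975 -0.   ]
 [ 0.    -0.    -1.   ]]
```

View pics/crop1.png

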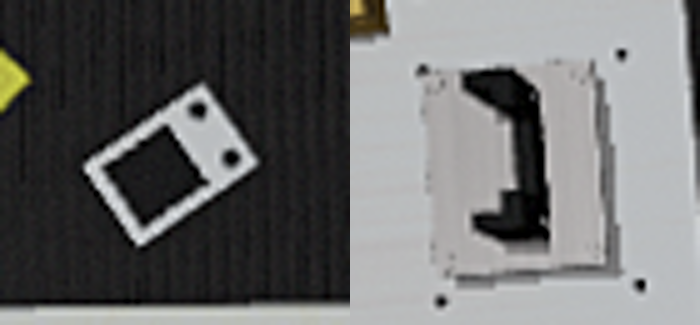

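>>> step_arm(
  targets=[
    {"dx": -45, "dy": -35, "dz": -35},
    {"dx": -90, "dy": -70, "dz": -60},
    {"dx": -138, "dy": -108, "dz": -80},
    {"dx": -187, "dy": -146, "dz": -95},
    {"dx": -236, "dy": -184, "dz": -105},
    {"dx": -285, "dy": -222, "dz": -110},
    {"dx": -334, "dy": -260, "dz": -110},
    {"dx": -370, "dy": -295, "dz": -110},
  ],
  fingers=1,
  newtons=20,
)

```text
validation failed for argument at $.ta...
```

Run:
```python
from h import *
np.set_printoptions(precision=4,suppress=True)
p=snap('wrist','w1.png'); s=p['state']; print(s['clock'],s['tcp_pos'],s['ee_rot'],p['fov_y'],pose(p)[1])
import pickle; pickle.dump(p,open('w1.pkl','wb'))
for q in ['station','gauge','driver','lens']:
    print(q,[(np.round(b['location'],3),round(b['conf'],2)) for b in eyes.boxes_of(p,q)[:3]])
```

```text
1.3 [0.1386 0.6094 0.2226] [-0.      0.1117  0.9937 -0.    ] 65.70646984690485 [0.0656 0.6274 0.3855]
station [(array([0.346, 0.702, 0.022]), 0.8)]
gauge []
driver []
lens [(array([0.348, 0.706, 0.021]), 0.53)]
```

View pics/w1.png

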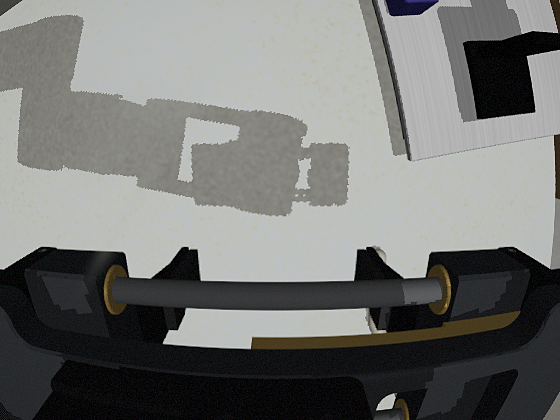

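>>> step_arm(
  targets=[
    {"dx": -45, "dy": -35, "dz": -35, "roll": 0},
    {"dx": -90, "dy": -70, "dz": -60, "roll": 0},
    {"dx": -138, "dy": -108, "dz": -80, "roll": 0},
    {"dx": -187, "dy": -146, "dz": -95, "roll": 0},
    {"dx": -236, "dy": -184, "dz": -105, "roll": 0},
    {"dx": -285, "dy": -222, "dz": -110, "roll": 0},
    {"dx": -334, "dy": -260, "dz": -110, "roll": 0},
    {"dx": -370, "dy": -295, "dz": -110, "roll": 0},
  ],
  fingers=1,
  newtons=20,
)

```text
clock: 2.55
tcp_pos: [0.4355, 0.2379, 0.333]
ee_rot: [0.001, 0.112, 0.994, 0.0]
ft_force: [0.6, 0.9, -0.6]
finger_gap: 1.001
grip_force: 0.0
```

Run:
```python
from h import *
np.set_printoptions(precision=4,suppress=True)
p=snap('wrist','w2.png'); s=p['state']; print(s['clock'],s['tcp_pos'],s['ee_rot'],p['fov_y'],pose(p)[1],p['cx'],p['cy'])
print(np.array(p['mount']),proj(p,s['tcp_pos']))
import pickle; pickle.dump(p,open('w2.pkl','wb'))
for q in ['station','gauge','driver','lens','nest']:
    try: print(q,[(np.round(b['location'],3),round(b['conf'],2)) for b in eyes.boxes_of(p,q)[:3]])
    except Exception as e: print(e)
```

```text
2.55 [0.4355 0.2379 0.333 ] [0.0007 0.1119 0.9937 0.0003] 65.70646984690485 [0.3622 0.2558 0.4958] 276.93699540649624 215.95405702492835
[[-0.0008 -0.9629 -0.2699  0.0752]
 [ 1.     -0.001   0.0007  0.0013]
 [-0.001  -0.2699  0.9629 -0.163 ]
 [ 0.      0.      0.      1.    ]] [274.3728 267.75  ]
station [(array([0.512, 0.386, 0.035]), 0.87)]
gauge [(array([0.677, 0.311, 0.071]), 0.85)]
driver [(array([0.464, 0.365, 0.06 ]), 0.63), (array([ 0.444, -0.185,  0.015]), 0.37)]
lens [(array([0.511, 0.394, 0.035]), 0.57)]
nest [(array([0.512, 0.39 , 0.032]), 0.62), (array([0.465, 0.364, 0.06 ]), 0.59)]
```

View pics/w2.png

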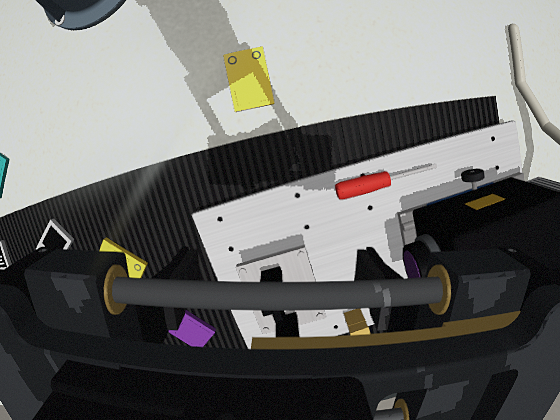

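>>> step_arm(
  targets=[
    {"dx": -45, "dy": 8, "dz": 12, "roll": 0},
    {"dx": -90, "dy": 16, "dz": 25, "roll": 0},
    {"dx": -130, "dy": 24, "dz": 37, "roll": 0},
    {"dx": -165, "dy": 32, "dz": 50, "roll": 0},
    {"dx": -165, "dy": 32, "dz": 50, "roll": 0},
    {"dx": -165, "dy": 32, "dz": 50, "roll": 0},
    {"dx": -165, "dy": 32, "dz": 50, "roll": 0},
    {"dx": -165, "dy": 32, "dz": 50, "roll": 0},
  ],
)

```text
clock: 3.85
tcp_pos: [0.6012, 0.2347, 0.2835]
ee_rot: [0.0, 0.111, 0.994, 0.0]
ft_force: [-0.3, 0.2, 0.2]
finger_gap: 1.0
grip_force: 0.0
```

Run:
```python
from h import *
import pickle
np.set_printoptions(precision=4,suppress=True)
p=snap('wrist'); s=p['state']; print(s['clock'],s['tcp_pos'],s['ee_rot'])
pickle.dump(p,open('w3.pkl','wb'))
im=p['image'][:,:,::-1]
c=cv2.resize(im[60:310,130:430],None,fx=2.4,fy=2.4,interpolation=cv2.INTER_CUBIC); cv2.imwrite('pics/w3.png',c)
```

```text
3.85 [0.6012 0.2347 0.2835] [0.0005 0.1112 0.9938 0.0002]
```

View pics/w3.png

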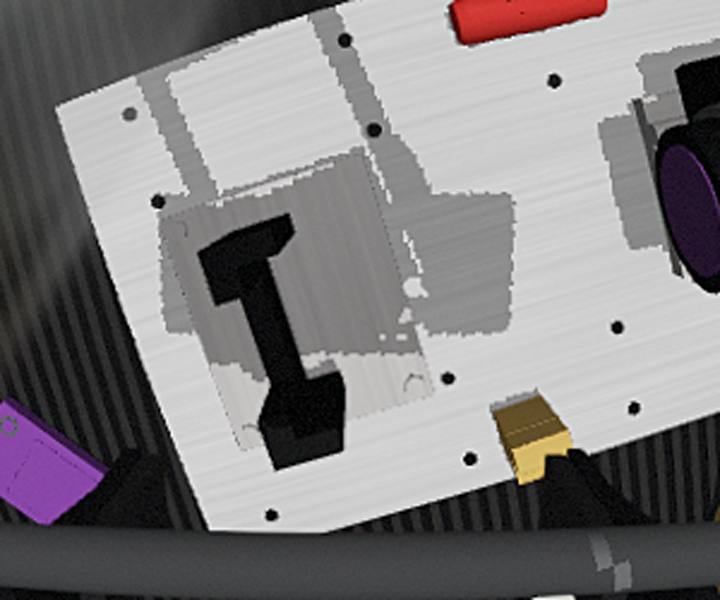

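```bash
cat > nest.py <<'E'
from h import *
import pickle
from scipy.optimize import minimize
boxes=[(-44,-34,-6,10,84),(34,44,-6,10,84),(-44,-23,-18,-6,84),(23,44,-18,-6,84),(-23,23,-18,-6,35)]
def sil(p,x,y,yaw,z,S=4):
    im=p['image'];m=np.zeros((im.shape[0]*S,im.shape[1]*S),np.uint8);c,s=np.cos(yaw),np.sin(yaw)
    for a,b,d,e,h in boxes:
        P=[proj(p,[x+(c*X-s*Y)/1e3,y+(s*X+c*Y)/1e3,z+Z/1e3]) for X in(a,b) for Y in(d,e) for Z in(0,h)]
        cv2.fillConvexPoly(m,cv2.convexHull(np.round((np.array(P)+.5)*S).astype(np.int32)),255)
    return cv2.resize(m,im.shape[1::-1],interpolation=cv2.INTER_AREA)/255.
def dark(p,box):
    u0,u1,v0,v1=box; g=p['image'].max(2).astype(float); m=np.clip((95-g)/60,0,1); w=np.zeros_like(m); w[v0:v1,u0:u1]=1
    return m,w
E
python3 - <<'E'
from nest import *
np.set_printoptions(precision=4,suppress=True)
p=pickle.load(open('w3.pkl','rb')); m,w=dark(p,(202,285,142,262))
t=snap('top'); mt,wt=dark(t,(163,192,160,206))
fn=lambda q,both:(abs(sil(p,*q)-m)*w).sum()+(3*(abs(sil(t,*q,S=8)-mt)*wt).sum() if both else 0)
for both in (0,1):
    best=None
    for yaw in (-.1,-0.05,0,0.05):
        r=minimize(fn,[.605,.215,yaw,.087],args=(both,),method='Nelder-Mead',options=dict(initial_simplex=np.array([[.605,.215,yaw,.087]]+[np.array([.605,.215,yaw,.087])+d for d in np.diag([.012,.012,.06,.01])]),xatol=1e-4,fatol=.1,maxiter=250))
        if best is None or r.fun<best.fun: best=r
    print(both,best.x,best.fun,(m*w).sum())
q=best.x; vis=p['image'][:,:,::-1].copy(); vis[...,1]=np.maximum(vis[...,1],(sil(p,*q)*160).astype(np.uint8))
cv2.imwrite('pics/fit.png',cv2.resize(vis[130:270,180:320],None,fx=4,fy=4))
E
```

```text
0 [0.5894 0.2117 0.0738 0.0832] 155.61274509803923 2687.3166666666666
1 [0.5892 0.212  0.078  0.0851] 1161.1421568627452 2687.3166666666666
```

>>> step_arm(
  targets=[
    {"dx": 40, "dy": -40, "dz": -5, "roll": 0},
    {"dx": 80, "dy": -85, "dz": -5, "roll": 0},
    {"dx": 85, "dy": -145, "dz": -5, "roll": 0},
    {"dx": 70, "dy": -205, "dz": 0, "roll": 0},
    {"dx": 55, "dy": -265, "dz": 0, "roll": 0},
    {"dx": 35, "dy": -325, "dz": 0, "roll": 0},
    {"dx": 15, "dy": -380, "dz": 0, "roll": 0},
    {"dx": 0, "dy": -430, "dz": 0, "roll": 0},
  ],
)

```text
clock: 4.95
tcp_pos: [0.5066, -0.1875, 0.2831]
ee_rot: [0.001, 0.112, 0.994, -0.0]
ft_force: [1.7, -0.7, -0.4]
finger_gap: 1.0
grip_force: 0.0
```

Run:
```python
from h import *
import pickle
np.set_printoptions(precision=4,suppress=True)
p=snap('wrist','w4.png'); s=p['state']; print(s['clock'],s['tcp_pos'],s['ee_rot'])
pickle.dump(p,open('w4.pkl','wb'))
for q in ['plate','start_top','stop','estop']:
    print(q,[(np.round(b['location'],3),round(b['conf'],2),proj(p,b['location'])) for b in eyes.boxes_of(p,q)[:3]])
```

```text
4.95 [ 0.5066 -0.1875  0.2831] [ 0.0008  0.1122  0.9937 -0.0003]
plate [(array([ 0.282, -0.313,  0.014]), 0.98, array([150.0248,  50.1126])), (array([0.308, 0.224, 0.008]), 0.71, array([498.5363,  14.9903])), (array([0.653, 0.004, 0.017]), 0.63, array([420.1189, 250.0934]))]
start_top [(array([ 0.681, -0.138,  0.08 ]), 0.66, array([341.2467, 310.5523]))]
stop [(array([ 0.674, -0.21 ,  0.085]), 0.78, array([287.3879, 319.5443]))]
estop [(array([ 0.702, -0.285,  0.08 ]), 0.37, array([239.2111, 342.7892]))]
```

View pics/w4.png

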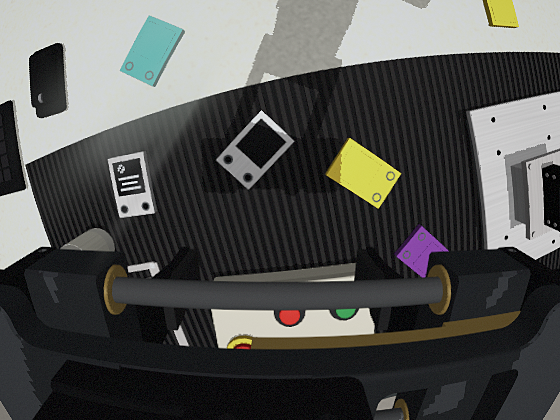

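Run:
```python
from nest import *
np.set_printoptions(precision=4,suppress=True)
p=pickle.load(open('w4.pkl','rb')); im=p['image'].astype(int)
def rect(p,box,z):
    u0,u1,v0,v1=box; im=p['image'].astype(int); g=((im.min(2)>95)&(im.max(2)-im.min(2)<40)).astype(np.uint8); m=np.zeros_like(g); m[v0:v1,u0:u1]=g[v0:v1,u0:u1]
    c=max(cv2.findContours(m,cv2.RETR_EXTERNAL,cv2.CHAIN_APPROX_NONE)[0],key=cv2.contourArea)[:,0]
    c=cv2.convexHull(c.astype(np.int32))[:,0]
    W=np.array([onz(p,u,v,z)[:2] for u,v in c],np.float32)
    r=cv2.minAreaRect(W*1000); return c,r
for z in (.012,.015,.018): c,r=rect(p,(205,305,105,195),z); print(z,r,cv2.boxPoints(r).round(1).tolist())
t=snap('top'); 
for z in (.012,.015,.018): c2,r2=rect(t,(298,345,205,250),z); print('top',z,r2)
print([onz(p,u,v,.015) for u,v in [(228,160),(248,178)]])
# nest with z fixed
pw=pickle.load(open('w3.pkl','rb')); m,w=dark(pw,(202,285,142,262))
for z in (.085,.087):
    r=minimize(lambda q:(abs(sil(pw,*q,z)-m)*w).sum(),[.589,.212,.075],method='Nelder-Mead',options=dict(initial_simplex=[[.589,.212,.075],[.595,.212,.075],[.589,.218,.075],[.589,.212,.1]],xatol=1e-4,fatol=.1)); print(z,r.x,r.fun)
```

```text
0.012 ((456.7087097167969, -205.14138793945312), (60.70113754272461, 90.75375366210938), 33.988014221191406) [[406.20001220703125, -184.5], [456.8999938964844, -259.70001220703125], [507.20001220703125, -225.8000030517578], [456.5, -150.60000610351562]]
0.015 ((456.54718017578125, -204.8937225341797), (60.28147888183594, 90.12637329101562), 33.988014221191406) [[406.3999938964844, -184.39999389648438], [456.70001220703125, -259.1000061035156], [506.70001220703125, -225.39999389648438], [456.29998779296875, -150.6999969482422]]
0.018 ((456.38543701171875, -204.64593505859375), (59.86188888549805, 89.49901580810547), 33.987972259521484) [[406.6000061035156, -184.3000030517578], [456.6000061035156, -258.5], [506.20001220703125, -225.0], [456.20001220703125, -150.8000030517578]]
top 0.012 ((457.82647705078125, -205.36630249023438), (62.19113540649414, 90.03764343261719), 33.9366569519043)
top 0.015 ((457.7682800292969, -205.01646423339844), (62.05630111694336, 89.84247589111328), 33.93667221069336)
top 0.018 ((457.7100524902344, -204.66668701171875), (61.92150115966797, 89.64727783203125), 33.93666458129883)
[array([ 0.4615, -0.2426,  0.015 ]), array([ 0.4916, -0.2223,  0.015 ])]
0.085 [0.5889 0.2119 0.0745] 158.07549019607842
0.087 [0.5885 0.2123 0.0763] 187.28725490196078
```

>>> step_arm(
  targets=[
    {"dx": 5, "dy": -10, "dz": 25, "roll": 0.12},
    {"dx": 10, "dy": -20, "dz": 60, "roll": 0.24},
    {"dx": 15, "dy": -35, "dz": 100, "roll": 0.37},
    {"dx": 20, "dy": -51, "dz": 140, "roll": 0.5},
    {"dx": 20, "dy": -51, "dz": 175, "roll": 0.63},
    {"dx": 20, "dy": -51, "dz": 205, "roll": 0.754},
    {"dx": 20, "dy": -51, "dz": 223, "roll": 0.754},
    {"dx": 20, "dy": -51, "dz": 223, "roll": 0.754},
  ],
  fingers=1,
)

```text
clock: 6.25
tcp_pos: [0.4751, -0.2282, 0.0587]
ee_rot: [-0.002, 0.469, 0.883, 0.0]
ft_force: [-0.9, 0.0, 0.6]
finger_gap: 1.002
grip_force: 0.0
```

```bash
cat >> h.py <<'E'
def go(x,y,z,ang=None):
    """print tool shift to world target; ang = wanted world angle (deg) of tool y"""
    s=env.observe(); q=s['ee_rot']; T=R.from_quat([q[1],q[2],q[3],q[0]]).as_matrix()
    d=T.T@(np.array([x,y,z])-s['tcp_pos'])*1e3; a=np.degrees(np.arctan2(T[1,1],T[0,1]))
    print('t',s['clock'],'tcp',np.round(s['tcp_pos'],4),'ang',a.round(1),'shift',d.round(1),'roll',None if ang is None else np.radians(a-ang).round(3),'j',np.round(s['joint_positions'],2),'gap',round(s['finger_gap']*87,1),'grip',s['grip_force'],'ft',np.round(s['ft_force'],1))
E
python3 - <<'E'
from h import *
go(.4755,-.2324,.005,34)
E
```

```text
t 6.25 tcp [ 0.4751 -0.2282  0.0587] ang 34.1 shift [-3.8 -2.  53.7] roll 0.002 j [-0.66  0.66  1.81  0.    0.68 -1.26] gap 87.2 grip 0.0 ft [-0.9  0.   0.6]
```

>>> step_arm(
  targets=[
    {"dx": -4, "dy": -2, "dz": 10, "roll": 0},
    {"dx": -4, "dy": -2, "dz": 22, "roll": 0},
    {"dx": -4, "dy": -2, "dz": 34, "roll": 0},
    {"dx": -4, "dy": -2, "dz": 44, "roll": 0},
    {"dx": -4, "dy": -2, "dz": 51, "roll": 0},
    {"dx": -4, "dy": -2, "dz": 53.5, "roll": 0},
    {"dx": -4, "dy": -2, "dz": 53.5, "roll": 0},
    {"dx": -4, "dy": -2, "dz": 53.5, "roll": 0},
  ],
)

```text
clock: 7.25
tcp_pos: [0.4765, -0.2349, 0.0063]
ee_rot: [0.0, 0.47, 0.883, -0.0]
ft_force: [0.3, 0.3, -0.2]
finger_gap: 0.999
grip_force: 0.0
```

>>> step_arm(
  targets=[
    {"dx": 0, "dy": 0, "dz": 0, "roll": 0},
    {"dx": 0, "dy": 0, "dz": 0, "roll": 0},
    {"dx": 0, "dy": 0, "dz": 0, "roll": 0},
    {"dx": 0, "dy": 0, "dz": 0, "roll": 0},
    {"dx": 0, "dy": 0, "dz": 0, "roll": 0},
    {"dx": 0, "dy": 0, "dz": 0, "roll": 0},
    {"dx": 0, "dy": 0, "dz": 0, "roll": 0},
    {"dx": 0, "dy": 0, "dz": 0, "roll": 0},
  ],
  fingers=0,
  newtons=4,
)

```text
clock: 8.25
tcp_pos: [0.4763, -0.2348, 0.0061]
ee_rot: [0.0, 0.47, 0.883, -0.0]
ft_force: [0.1, -1.2, 0.8]
finger_gap: 0.689
grip_force: 4.0
```

>>> step_arm(
  targets=[
    {"dx": 2, "dy": 0, "dz": -14, "roll": 0},
    {"dx": 7, "dy": 0, "dz": -27, "roll": 0},
    {"dx": 14, "dy": 0, "dz": -39, "roll": 0},
    {"dx": 23, "dy": 0, "dz": -50, "roll": 0},
    {"dx": 33.5, "dy": 0, "dz": -59, "roll": 0},
    {"dx": 45.5, "dy": 0, "dz": -66.5, "roll": 0},
    {"dx": 45.5, "dy": 0, "dz": -66.5, "roll": 0},
    {"dx": 45.5, "dy": 0, "dz": -66.5, "roll": 0},
  ],
)

```text
clock: 9.25
tcp_pos: [0.451, -0.1972, 0.0726]
ee_rot: [0.0, 0.47, 0.883, -0.0]
ft_force: [-0.3, -0.7, 0.4]
finger_gap: 0.689
grip_force: 4.0
```

Run:
```python
from h import *
p=snap('scene'); w=snap('wrist'); s=w['state']; print(s['tcp_pos'],s['finger_gap'],s['grip_force'],s['ft_force'])
u,v=proj(p,s['tcp_pos']).astype(int); print(u,v)
c=p['image'][v-60:v+60,u-60:u+60]; c=cv2.resize(c,(420,420),interpolation=cv2.INTER_CUBIC)
cv2.imwrite('pics/tilt.png',np.hstack([c,w['image'][:,120:440]])[:,:,::-1])
```

```text
[ 0.45112746 -0.1973692   0.07246045] 0.688385340876911 4.000323414802551 [-0.36450905 -0.6838433   0.42862254]
266 191
```

View pics/tilt.png

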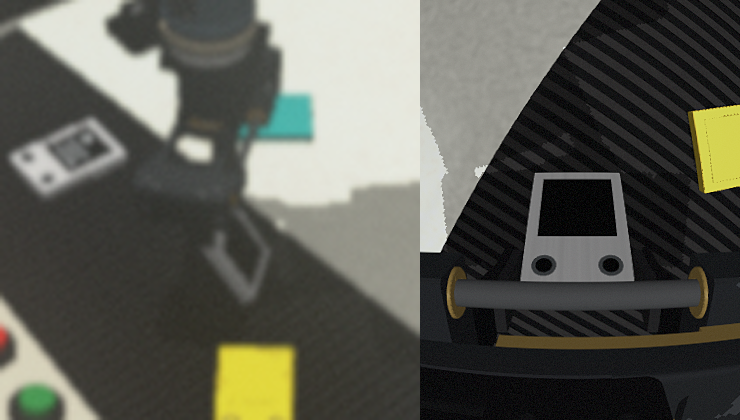

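>>> step_arm(
  targets=[
    {"dx": 4, "dy": 0, "dz": -1, "roll": 0},
    {"dx": 9, "dy": 0, "dz": -3, "roll": 0},
    {"dx": 14, "dy": 0, "dz": -4.5, "roll": 0},
    {"dx": 20, "dy": 0, "dz": -6, "roll": 0},
    {"dx": 27, "dy": 0, "dz": -7, "roll": 0},
    {"dx": 34, "dy": 0, "dz": -7.5, "roll": 0},
    {"dx": 40, "dy": 0, "dz": -7.5, "roll": 0},
    {"dx": 40, "dy": 0, "dz": -7.5, "roll": 0},
  ],
)

```text
clock: 10.35
tcp_pos: [0.4277, -0.1629, 0.0799]
ee_rot: [-0.001, 0.47, 0.883, 0.0]
ft_force: [-0.6, 0.4, 1.1]
finger_gap: 0.691
grip_force: 4.0
```

Run:
```python
from h import *
w=snap('wrist'); s=w['state']; print(s['tcp_pos'],s['finger_gap'],s['grip_force'],s['ft_force'])
im=w['image'].astype(int); 
for u in (240,277,315): print(u,im[100:300:4,u].mean(1).astype(int).tolist())
# predicted rows for plate at angles
q=s['ee_rot']; T=R.from_quat([q[1],q[2],q[3],q[0]]).as_matrix()
for th in (60,70,80,85,90,95):
    a=np.radians(th); ux=-T[:,0]; up=np.array([0,0,1]); l=np.cos(a)*ux+np.sin(a)*up; n=-np.sin(a)*ux+np.cos(a)*up
    G=s['tcp_pos']+up*.003; C=G-l*.036
    print(th,[np.round(proj(w,C+x*l+n*.006)).tolist() for x in (-.045,-.038,.012,.045)],(C-l*.045-n*.006)[2],(C-l*.045+n*.006)[2])
cv2.imwrite('pics/up.png',w['image'][100:300,180:380,::-1])
```

```text
[ 0.42770223 -0.16294121  0.07989696] 0.6907498132284442 4.0003518015146255 [-0.61740693  0.3596534   1.13287498]
240 [156, 149, 149, 154, 154, 151, 150, 149, 150, 158, 159, 13, 14, 25, 47, 30, 10, 11, 29, 24, 15, 20, 13, 25, 25, 13, 3, 13, 25, 28, 12, 95, 97, 97, 96, 100, 99, 70, 0, 98, 95, 41, 4, 43, 98, 152, 50, 59, 70, 73]
277 [33, 18, 18, 11, 24, 26, 11, 18, 13, 27, 25, 15, 18, 13, 25, 26, 20, 8, 10, 28, 28, 25, 17, 8, 31, 30, 13, 4, 4, 22, 26, 82, 4, 15, 0, 14, 6, 8, 0, 96, 100, 98, 99, 100, 97, 145, 52, 63, 69, 70]
315 [44, 49, 29, 27, 22, 49, 41, 43, 26, 23, 45, 42, 44, 18, 21, 26, 26, 22, 12, 11, 18, 24, 25, 16, 9, 20, 24, 25, 23, 19, 24, 98, 96, 94, 94, 93, 97, 97, 40, 97, 96, 38, 1, 40, 96, 149, 50, 63, 68, 71]
60 [[277.0, 170.0], [277.0, 176.0], [277.0, 231.0], [277.0, 279.0]] 0.009810118278069734 0.015828139362118514
70 [[277.0, 186.0], [277.0, 191.0], [277.0, 235.0], [277.0, 275.0]] 0.004767996450427827 0.008891792192221585
80 [[277.0, 202.0], [277.0, 206.0], [277.0, 240.0], [277.0, 272.0]] 0.0020997835327139893 0.0042040544853796545
85 [[277.0, 211.0], [277.0, 214.0], [277.0, 242.0], [277.0, 270.0]] 0.00168412834929997 0.0027507270333672765
90 [[277.0, 219.0], [277.0, 222.0], [277.0, 245.0], [277.0, 268.0]] 0.0018865518242520934 0.0019073607797053982
95 [[277.0, 228.0], [277.0, 230.0], [277.0, 248.0], [277.0, 266.0]] 0.0027055133926993376 0.0016803742508228474
```

```bash
cat > tilt.py <<'E'
from h import *
import pickle
from scipy.optimize import least_squares
def field():
    p=pickle.load(open('w4.pkl','rb')); g=p['image'].astype(int).mean(2)
    c=np.array([.4567,-.205]); u=np.array([.559,-.829])
    xs=np.arange(-50,50,.5)/1e3; v=[cv2.getRectSubPix(g.astype(np.float32),(1,1),tuple(map(float,proj(p,[*(c+x*u),.015]))))[0,0] for x in xs]
    return xs,np.array(v)
def fit(w,rows,X):
    s=w['state']; q=s['ee_rot']; T=R.from_quat([q[1],q[2],q[3],q[0]]).as_matrix(); ux=-T[:,0]; up=np.array([0,0,1.])
    def res(k):
        a=k[0]; l=np.cos(a)*ux+np.sin(a)*up; n=-np.sin(a)*ux+np.cos(a)*up
        C=s['tcp_pos']*[1,1,0]+ux*k[1]; C=C+up*(.003+.045*np.sin(a)+.006*abs(np.cos(a)))
        return [proj(w,C+x*l+n*.006)[1]-r for x,r in zip(X,rows)]
    r=least_squares(res,[1.5,0.],x_scale=[.1,.01]); return np.degrees(r.x[0]),r.x[1]*1e3,r.fun
E
python3 - <<'E'
from tilt import *
xs,v=field(); d=abs(np.diff(v)); 
print([(round(xs[i]*1e3,1),int(v[i])) for i in range(0,len(xs),3)])
w=snap('wrist'); g=w['image'].astype(int).mean(2)
for u in (262,277,292): print(u,g[214:290,u].astype(int).tolist())
pickle.dump(w,open('w5.pkl','wb'))
E
```

```text
[(np.float64(-50.0), 26), (np.float64(-48.5), 25), (np.float64(-47.0), 17), (np.float64(-45.5), 75), (np.float64(-44.0), 205), (np.float64(-42.5), 222), (np.float64(-41.0), 218), (np.float64(-39.5), 221), (np.float64(-38.0), 219), (np.float64(-36.5), 92), (np.float64(-35.0), 9), (np.float64(-33.5), 15), (np.float64(-32.0), 20), (np.float64(-30.5), 13), (np.float64(-29.0), 19), (np.float64(-27.5), 13), (np.float64(-26.0), 19), (np.float64(-24.5), 10), (np.float64(-23.0), 15), (np.float64(-21.5), 15), (np.float64(-20.0), 13), (np.float64(-18.5), 15), (np.float64(-17.0), 11), (np.float64(-15.5), 17), (np.float64(-14.0), 18), (np.float64(-12.5), 16), (np.float64(-11.0), 16), (np.float64(-9.5), 15), (np.float64(-8.0), 14), (np.float64(-6.5), 13), (np.float64(-5.0), 14), (np.float64(-3.5), 17), (np.float64(-2.0), 16), (np.float64(-0.5), 14), (np.float64(1.0), 14), (np.float64(2.5), 13), (np.float64(4.0), 11), (np.float64(5.5), 6), (np.float64(7.0), 13), (np.float64(8.5), 10), (np.float64(10.0), 11), (np.float64(11.5), 10), (np.float64(13.0), 86), (np.float64(14.5), 152), (np.float64(16.0),
[... 735 characters left out ...]
, 95, 93, 95, 96, 98, 96, 93, 98, 96, 96, 96, 97, 95, 99, 131, 145, 122, 47, 42, 51, 55, 55, 60, 61, 63]
277 [27, 29, 33, 26, 28, 25, 14, 82, 103, 105, 74, 0, 5, 17, 2, 7, 10, 2, 4, 1, 3, 0, 4, 13, 14, 15, 3, 7, 3, 5, 12, 6, 0, 5, 0, 9, 0, 9, 14, 92, 102, 101, 99, 99, 98, 99, 98, 100, 97, 99, 100, 98, 100, 94, 102, 100, 99, 99, 97, 99, 100, 98, 96, 96, 100, 130, 146, 127, 44, 39, 51, 54, 58, 60, 58, 61]
292 [13, 15, 16, 15, 11, 11, 0, 84, 104, 104, 75, 0, 7, 2, 0, 13, 4, 0, 0, 0, 5, 0, 3, 5, 8, 5, 7, 0, 0, 10, 6, 1, 5, 11, 2, 3, 3, 0, 17, 96, 102, 99, 98, 96, 98, 98, 99, 96, 96, 98, 98, 98, 99, 100, 100, 98, 101, 99, 99, 99, 98, 97, 99, 96, 104, 130, 145, 124, 44, 40, 50, 53, 59, 59, 62, 63]
```

Run:
```python
from tilt import *
w=pickle.load(open('w5.pkl','rb'))
print(fit(w,[220.5,224.4,252.4,278.7],[-.045,-.0367,.013,.045]))
go(0,0,0)
```

```text
(np.float64(87.08735727111535), np.float64(3.0012488095388097), array([ 0.09075544, -0.1230482 ,  0.05516695, -0.02310998]))
t 10.45 tcp [ 0.4282 -0.1636  0.0799] ang 34.0 shift [ 374.9 -263.5   80.4] roll None j [-0.61  0.56  1.97 -0.    0.61 -1.2 ] gap 59.7 grip 4.000118896365166 ft [-0.4  0.4  1.3]
```

>>> step_arm(
  targets=[
    {"dx": 1, "dy": 0, "dz": 0.3, "roll": 0},
    {"dx": 2, "dy": 0, "dz": 0.5, "roll": 0},
    {"dx": 3, "dy": 0, "dz": 0.7, "roll": 0},
    {"dx": 4, "dy": 0, "dz": 1, "roll": 0},
    {"dx": 4, "dy": 0, "dz": 1, "roll": 0},
    {"dx": 4, "dy": 0, "dz": 1, "roll": 0},
    {"dx": 4, "dy": 0, "dz": 1, "roll": 0},
    {"dx": 4, "dy": 0, "dz": 1, "roll": 0},
  ],
)

```text
clock: 11.45
tcp_pos: [0.4262, -0.1606, 0.0792]
ee_rot: [0.0, 0.47, 0.883, -0.0]
ft_force: [-1.8, -0.3, 6.1]
finger_gap: 0.692
grip_force: 4.0
```

```bash
cat >> tilt.py <<'E'
def edges(w):
    g=w['image'].astype(int).mean(2)[200:300,262:293].mean(1)
    print([(i+200,int(g[i])) for i in range(10,88)])
E
python3 - <<'E'
from tilt import *
w=snap('wrist'); pickle.dump(w,open('w6.pkl','wb')); edges(w); go(0,0,0)
E
```

```text
[(210, 18), (211, 19), (212, 18), (213, 19), (214, 19), (215, 18), (216, 19), (217, 19), (218, 19), (219, 17), (220, 17), (221, 17), (222, 19), (223, 16), (224, 9), (225, 78), (226, 102), (227, 89), (228, 50), (229, 0), (230, 4), (231, 5), (232, 5), (233, 5), (234, 6), (235, 4), (236, 5), (237, 6), (238, 5), (239, 5), (240, 4), (241, 4), (242, 5), (243, 5), (244, 5), (245, 6), (246, 5), (247, 4), (248, 5), (249, 7), (250, 6), (251, 6), (252, 3), (253, 1), (254, 43), (255, 93), (256, 98), (257, 95), (258, 95), (259, 95), (260, 95), (261, 95), (262, 95), (263, 95), (264, 95), (265, 95), (266, 96), (267, 95), (268, 95), (269, 95), (270, 95), (271, 96), (272, 95), (273, 96), (274, 95), (275, 96), (276, 96), (277, 93), (278, 101), (279, 133), (280, 146), (281, 129), (282, 46), (283, 41), (284, 50), (285, 54), (286, 57), (287, 59)]
t 11.5 tcp [ 0.4262 -0.1605  0.0792] ang 34.0 shift [ 371.3 -263.7   79.2] roll None j [-0.61  0.56  1.98 -0.    0.6  -1.2 ] gap 59.7 grip 4.000561349093914 ft [-0.9 -1.4  5.8]
```

>>> step_arm(
  targets=[
    {"dx": 0, "dy": 0, "dz": -1, "roll": 0},
    {"dx": 0, "dy": 0, "dz": -1, "roll": 0},
    {"dx": 0, "dy": 0, "dz": -1, "roll": 0},
    {"dx": 0, "dy": 0, "dz": -1, "roll": 0},
    {"dx": 0, "dy": 0, "dz": -1, "roll": 0},
    {"dx": 0, "dy": 0, "dz": -12, "roll": 0},
    {"dx": 0, "dy": 0, "dz": -30, "roll": 0},
    {"dx": 0, "dy": 0, "dz": -55, "roll": 0},
  ],
  fingers=1,
)

```text
clock: 12.5
tcp_pos: [0.426, -0.1604, 0.1349]
ee_rot: [-0.0, 0.47, 0.883, 0.0]
ft_force: [0.3, 0.0, 0.0]
finger_gap: 0.999
grip_force: 0.0
```

Run:
```python
from tilt import *
w=pickle.load(open('w6.pkl','rb')); print(fit(w,[224.4,227.7,253.5,278.7],[-.045,-.0367,.013,.045]))
w=snap('wrist','w7.png'); pickle.dump(w,open('w7.pkl','wb')); edges(w); go(.4262,-.1605,.14,-56)
```

```text
(np.float64(89.18297748429872), np.float64(4.31120092043545), array([-0.15647125, -0.03022695,  0.41760262, -0.23450717]))
[(210, 31), (211, 1), (212, 4), (213, 6), (214, 4), (215, 5), (216, 5), (217, 6), (218, 4), (219, 5), (220, 3), (221, 5), (222, 4), (223, 6), (224, 4), (225, 1), (226, 37), (227, 85), (228, 98), (229, 95), (230, 94), (231, 94), (232, 94), (233, 95), (234, 95), (235, 95), (236, 95), (237, 95), (238, 95), (239, 94), (240, 89), (241, 125), (242, 144), (243, 143), (244, 141), (245, 141), (246, 141), (247, 141), (248, 140), (249, 140), (250, 140), (251, 140), (252, 140), (253, 140), (254, 140), (255, 142), (256, 147), (257, 86), (258, 29), (259, 31), (260, 31), (261, 29), (262, 28), (263, 27), (264, 27), (265, 26), (266, 28), (267, 29), (268, 30), (269, 32), (270, 33), (271, 34), (272, 33), (273, 33), (274, 31), (275, 31), (276, 29), (277, 27), (278, 26), (279, 28), (280, 28), (281, 30), (282, 39), (283, 46), (284, 51), (285, 54), (286, 57), (287, 59)]
t 12.55 tcp [ 0.4277 -0.1614  0.1376] ang 34.0 shift [ 1.5 -0.7 -2.4] roll 1.571 j [-0.61  0.45  1.93  0.    0.76 -1.2 ] gap 87.1 grip 0.0 ft [ 0.3 -0.9  2.6]
```

```bash
cat >> tilt.py <<'E'
def endface(w,z=.093,box=(200,360,215,282),lo=115,hi=170):
    g=w['image'].astype(int); m=((g.mean(2)>lo)&(g.mean(2)<hi)&(g.max(2)-g.min(2)<25)).astype(np.uint8); k=np.zeros_like(m); u0,u1,v0,v1=box; k[v0:v1,u0:u1]=m[v0:v1,u0:u1]
    k=cv2.morphologyEx(k,cv2.MORPH_OPEN,np.ones((3,3),np.uint8))
    c=max(cv2.findContours(k,cv2.RETR_EXTERNAL,cv2.CHAIN_APPROX_NONE)[0],key=cv2.contourArea)[:,0]
    W=np.array([onz(w,u,v,z)[:2] for u,v in c],np.float32)*1000
    r=cv2.minAreaRect(W); print('endface',np.round(r[0],1),np.round(r[1],1),round(r[2],1),c.min(0),c.max(0)); return r
E
python3 - <<'E'
from tilt import *
w=snap('wrist'); pickle.dump(w,open('w7.pkl','wb'))
r=endface(w); x,y=r[0]; go(x/1e3,y/1e3,.14,-56)
E
```

```text
endface [ 427.9 -162.8] [59. 11.] 33.9 [233 235] [319 250]
t 12.6 tcp [ 0.4278 -0.1615  0.1366] ang 34.0 shift [-1.2 -0.7 -3.4] roll 1.571 j [-0.61  0.45  1.93  0.    0.76 -1.2 ] gap 86.8 grip 0.0 ft [ 0.  -0.3 -0.2]
```

>>> step_arm(
  targets=[
    {"dx": -1, "dy": -1, "dz": -4, "roll": 0.18},
    {"dx": -1, "dy": -1, "dz": -4, "roll": 0.36},
    {"dx": -1, "dy": -1, "dz": -4, "roll": 0.54},
    {"dx": -1, "dy": -1, "dz": -4, "roll": 0.72},
    {"dx": -1, "dy": -1, "dz": -4, "roll": 0.9},
    {"dx": -1, "dy": -1, "dz": -4, "roll": 1.08},
    {"dx": -1, "dy": -1, "dz": -4, "roll": 1.26},
    {"dx": -1, "dy": -1, "dz": -4, "roll": 1.44},
  ],
)

```text
clock: 13.6
tcp_pos: [0.4257, -0.1617, 0.1378]
ee_rot: [-0.0, 0.936, 0.351, -0.0]
ft_force: [-0.1, -0.8, -0.6]
finger_gap: 1.0
grip_force: 0.0
```

>>> step_arm(
  targets=[
    {"dx": 0, "dy": 0, "dz": 0, "roll": 0.131},
    {"dx": 0, "dy": 0, "dz": 0, "roll": 0.131},
    {"dx": 0, "dy": 0, "dz": 10, "roll": 0.131},
    {"dx": 0, "dy": 0, "dz": 25, "roll": 0.131},
    {"dx": 0, "dy": 0, "dz": 30, "roll": 0.131},
    {"dx": 0, "dy": 0, "dz": 30, "roll": 0.131},
    {"dx": 0, "dy": 0, "dz": 30, "roll": 0.131},
    {"dx": 0, "dy": 0, "dz": 30, "roll": 0.131},
  ],
)

```text
clock: 14.6
tcp_pos: [0.4262, -0.1621, 0.1084]
ee_rot: [0.0, 0.956, 0.292, 0.0]
ft_force: [0.2, 0.0, 0.7]
finger_gap: 1.004
grip_force: 0.0
```

Run:
```python
from tilt import *
go(.4279,-.1628,.055,-56.1)
```

```text
t 14.6 tcp [ 0.4262 -0.1621  0.1084] ang -56.0 shift [ 1.   1.5 53.4] roll 0.001 j [-0.61  0.5   1.96 -0.    0.68  0.37] gap 87.3 grip 0.0 ft [0.2 0.  0.7]
```

>>> step_arm(
  targets=[
    {"dx": 1, "dy": 1.5, "dz": 8, "roll": 0},
    {"dx": 1, "dy": 1.5, "dz": 20, "roll": 0},
    {"dx": 1, "dy": 1.5, "dz": 33, "roll": 0},
    {"dx": 1, "dy": 1.5, "dz": 44, "roll": 0},
    {"dx": 1, "dy": 1.5, "dz": 51, "roll": 0},
    {"dx": 1, "dy": 1.5, "dz": 53, "roll": 0},
    {"dx": 1, "dy": 1.5, "dz": 53, "roll": 0},
    {"dx": 1, "dy": 1.5, "dz": 53, "roll": 0},
  ],
)

```text
clock: 15.6
tcp_pos: [0.4279, -0.1628, 0.0554]
ee_rot: [0.0, 0.956, 0.292, 0.0]
ft_force: [0.0, 0.4, 0.4]
finger_gap: 1.0
grip_force: 0.0
```

>>> step_arm(
  targets=[
    {"dx": 0, "dy": 0, "dz": 0, "roll": 0},
    {"dx": 0, "dy": 0, "dz": 0, "roll": 0},
    {"dx": 0, "dy": 0, "dz": 0, "roll": 0},
    {"dx": 0, "dy": 0, "dz": 0, "roll": 0},
    {"dx": 0, "dy": 0, "dz": 0, "roll": 0},
    {"dx": 0, "dy": 0, "dz": 0, "roll": 0},
    {"dx": 0, "dy": 0, "dz": 0, "roll": 0},
    {"dx": 0, "dy": 0, "dz": 0, "roll": 0},
  ],
  fingers=0,
  newtons=12,
)

```text
clock: 16.6
tcp_pos: [0.4277, -0.1627, 0.055]
ee_rot: [0.0, 0.956, 0.292, 0.0]
ft_force: [0.5, 0.4, 1.1]
finger_gap: 0.172
grip_force: 0.1
```

Run:
```python
from tilt import *
w=snap('wrist','w8.png');pickle.dump(w,open('w8.pkl','wb')); go(.4279,-.1628,.055,-56.1)
```

```text
t 16.65 tcp [ 0.4278 -0.1627  0.0551] ang -56.0 shift [0.1 0.2 0.1] roll 0.001 j [-0.61  0.61  1.98 -0.    0.54  0.37] gap 11.8 grip 12.000656118616462 ft [-0.4  0.4  1.5]
```

>>> step_arm(
  targets=[
    {"dx": 0, "dy": 0, "dz": -6, "roll": 0},
    {"dx": 0, "dy": 0, "dz": -25, "roll": 0},
    {"dx": 0, "dy": 0, "dz": -60, "roll": 0},
    {"dx": 10, "dy": -9, "dz": -105, "roll": 0.1},
    {"dx": 30, "dy": -26, "dz": -150, "roll": 0.2},
    {"dx": 55, "dy": -47, "dz": -190, "roll": 0.31},
    {"dx": 85, "dy": -73, "dz": -220, "roll": 0.42},
    {"dx": 115, "dy": -99, "dz": -240, "roll": 0.518},
  ],
  newtons=20,
)

```text
clock: 17.65
tcp_pos: [0.4678, -0.0151, 0.2969]
ee_rot: [0.0, 0.999, 0.036, 0.001]
ft_force: [1.0, 0.5, -1.3]
finger_gap: 0.141
grip_force: 20.0
```

Run:
```python
from tilt import *
go(.53,.21,.30,-85.7)
```

```text
t 17.65 tcp [ 0.4678 -0.0151  0.2969] ang -85.9 shift [  78.  -220.1   -3.1] roll -0.004 j [-0.27  0.22  1.71 -0.    1.21  1.23] gap 12.2 grip 19.99298485228792 ft [ 1.   0.5 -1.3]
```

>>> step_arm(
  targets=[
    {"dx": 17, "dy": -45, "dz": 0, "roll": 0},
    {"dx": 35, "dy": -95, "dz": 0, "roll": 0},
    {"dx": 52, "dy": -145, "dz": 0, "roll": 0},
    {"dx": 68, "dy": -190, "dz": 0, "roll": 0},
    {"dx": 78, "dy": -218, "dz": 0, "roll": 0},
    {"dx": 78, "dy": -218, "dz": 0, "roll": 0},
    {"dx": 78, "dy": -218, "dz": 0, "roll": 0},
    {"dx": 78, "dy": -218, "dz": 0, "roll": 0},
  ],
)

```text
clock: 18.65
tcp_pos: [0.5288, 0.2058, 0.295]
ee_rot: [0.0, 0.999, 0.037, -0.0]
ft_force: [0.4, -0.2, -0.7]
finger_gap: 0.14
grip_force: 20.0
```

Run:
```python
from tilt import *
w=snap('wrist','w9.png');pickle.dump(w,open('w9.pkl','wb')); go(.5887,.2121,.24,-85.7)
print(proj(w,[.5887,.2121,.087]),proj(w,[.5887,.2121,.171]))
```

```text
t 18.7 tcp [0.529  0.2058 0.2951] ang -85.8 shift [60.1 -1.9 55.1] roll -0.002 j [ 0.17  0.37  1.49 -0.    1.28  1.67] gap 11.7 grip 19.997305024880916 ft [ 0.2 -0.1 -1. ]
[276.98361189 138.22402327] [276.95796687 141.46097402]
```

View pics/w9.png

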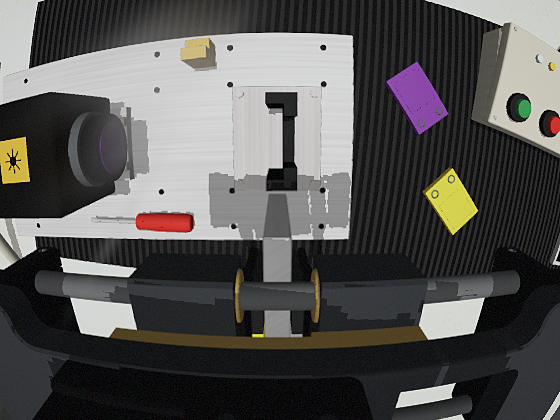

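Run:
```python
from nest import *
np.set_printoptions(precision=4,suppress=True)
p=pickle.load(open('w9.pkl','rb')); m,w=dark(p,(255,308,85,189))
x0=np.array([.5887,.2121,.0755,.087])
for z in (None,.083,.087):
    n=4 if z is None else 3; f2=(lambda q:(abs(sil(p,*q)-m)*w).sum()) if z is None else (lambda q:(abs(sil(p,*q,z)-m)*w).sum())
    r=minimize(f2,x0[:n],method='Nelder-Mead',options=dict(initial_simplex=[x0[:n]]+[x0[:n]+d for d in np.diag([.006,.006,.04,.01][:n])[:, :n]],xatol=1e-4,fatol=.1)); print(z,r.x,r.fun,(m*w).sum())
# held plate: edge columns of its top end & bottom end
# start button
def green(p,box):
    im=p['image'].astype(int);g=(im[...,1]>im[...,0]+40)&(im[...,1]>im[...,2]+20);u0,u1,v0,v1=box;k=np.zeros_like(g);k[v0:v1,u0:u1]=g[v0:v1,u0:u1];v,u=np.nonzero(k);return u.mean(),v.mean(),len(u),(u.min(),u.max(),v.min(),v.max())
a=green(p,(490,545,80,140)); w4=pickle.load(open('w4.pkl','rb')); b=green(w4,(320,370,285,340)); t=snap('top'); c=green(t,(280,312,138,170)); s=snap('scene'); d=green(s,(200,235,230,262))
print(a,b,c,d)
print(meet(ray(p,*a[:2]),ray(t,*c[:2])),meet(ray(t,*c[:2]),ray(s,*d[:2])),meet(ray(p,*a[:2]),ray(t,*c[:2]),ray(s,*d[:2])))
```

```text
None [0.5887 0.2124 0.0792 0.0837] 220.35196078431375 1707.35
0.083 [0.5889 0.2127 0.0784] 214.10490196078433 1707.35
0.087 [0.5885 0.2126 0.0796] 225.89705882352942 1707.35
(np.float64(523.3243243243244), np.float64(107.89189189189189), 222, (np.int64(515), np.int64(530), np.int64(99), np.int64(117))) (np.float64(344.8965517241379), np.float64(312.4689655172414), 145, (np.int64(336), np.int64(355), np.int64(309), np.int64(318))) (np.float64(295.1267605633803), np.float64(152.04225352112675), 71, (np.int64(291), np.int64(300), np.int64(148), np.int64(156))) (np.float64(216.135593220339), np.float64(244.4406779661017), 59, (np.int64(212), np.int64(221), np.int64(241), np.int64(248)))
[ 0.68   -0.1322  0.078 ] [ 0.6815 -0.1329  0.0756] [ 0.681  -0.1332  0.0759]
```

Run:
```python
from h import *
go(.5884,.2164,.24,-85.54)
```

```text
t 18.8 tcp [0.5292 0.206  0.2952] ang -85.8 shift [59.9 -6.  55.2] roll -0.004 j [ 0.17  0.37  1.49 -0.    1.28  1.67] gap 12.3 grip 19.99738014419563 ft [ 0.5  0.6 -1.8]
```

>>> step_arm(
  targets=[
    {"dx": 12, "dy": -1, "dz": 3, "roll": -0.004},
    {"dx": 28, "dy": -3, "dz": 12, "roll": -0.004},
    {"dx": 44, "dy": -4, "dz": 25, "roll": -0.004},
    {"dx": 56, "dy": -6, "dz": 40, "roll": -0.004},
    {"dx": 60, "dy": -6, "dz": 50, "roll": -0.004},
    {"dx": 60, "dy": -6, "dz": 55, "roll": -0.004},
    {"dx": 60, "dy": -6, "dz": 55, "roll": -0.004},
    {"dx": 60, "dy": -6, "dz": 55, "roll": -0.004},
  ],
)

```text
clock: 19.8
tcp_pos: [0.5886, 0.2175, 0.2407]
ee_rot: [-0.0, 0.999, 0.039, 0.0]
ft_force: [-0.0, -0.3, -1.9]
finger_gap: 0.14
grip_force: 20.0
```

Run:
```python
from h import *
go(.5884,.2164,.24,-85.54)
```

```text
t 19.8 tcp [0.5886 0.2175 0.2407] ang -85.5 shift [-0.3  1.1  0.7] roll 0.001 j [ 0.18  0.51  1.41 -0.    1.22  1.67] gap 12.2 grip 19.99748011236079 ft [-0.  -0.3 -1.9]
```

>>> step_arm(
  targets=[
    {"dx": 0, "dy": 0.5, "dz": 8, "roll": 0},
    {"dx": 0, "dy": 0.5, "dz": 18, "roll": 0},
    {"dx": 0, "dy": 0.5, "dz": 28, "roll": 0},
    {"dx": 0, "dy": 0.5, "dz": 38, "roll": 0},
    {"dx": 0, "dy": 0.5, "dz": 48, "roll": 0},
    {"dx": 0, "dy": 0.5, "dz": 58, "roll": 0},
    {"dx": 0, "dy": 0.5, "dz": 66, "roll": 0},
    {"dx": 0, "dy": 0.5, "dz": 70, "roll": 0},
  ],
)

```text
clock: 20.8
tcp_pos: [0.5884, 0.2169, 0.1693]
ee_rot: [0.0, 0.999, 0.039, -0.0]
ft_force: [0.5, 0.7, -1.2]
finger_gap: 0.134
grip_force: 20.0
```

>>> step_arm(
  targets=[
    {"dx": 0, "dy": 0, "dz": 6, "roll": 0},
    {"dx": 0, "dy": 0, "dz": 12, "roll": 0},
    {"dx": 0, "dy": 0, "dz": 17, "roll": 0},
    {"dx": 0, "dy": 0, "dz": 21, "roll": 0},
    {"dx": 0, "dy": 0, "dz": 24, "roll": 0},
    {"dx": 0, "dy": 0, "dz": 26, "roll": 0},
    {"dx": 0, "dy": 0, "dz": 26, "roll": 0},
    {"dx": 0, "dy": 0, "dz": 26, "roll": 0},
  ],
)

```text
clock: 21.8
tcp_pos: [0.5888, 0.217, 0.1442]
ee_rot: [-0.0, 0.999, 0.039, 0.0]
ft_force: [0.3, -0.3, -0.6]
finger_gap: 0.138
grip_force: 20.0
```

Run:
```python
from h import *
go(.5887,.2124,.139,-85.54)
```

```text
t 21.8 tcp [0.5888 0.217  0.1442] ang -85.5 shift [-0.5  4.5  5.2] roll 0.001 j [0.18 0.62 1.5  0.   1.02 1.67] gap 12.0 grip 19.997427861671895 ft [ 0.3 -0.3 -0.6]
```

>>> step_arm(
  targets=[
    {"dx": 0, "dy": 0, "dz": 1, "roll": 0},
    {"dx": 0, "dy": 0, "dz": 2, "roll": 0},
    {"dx": 0, "dy": 0, "dz": 3, "roll": 0},
    {"dx": 0, "dy": 0, "dz": 4, "roll": 0},
    {"dx": 0, "dy": 0, "dz": 4.5, "roll": 0},
    {"dx": 0, "dy": 0, "dz": 5, "roll": 0},
    {"dx": 0, "dy": 0, "dz": 5.3, "roll": 0},
    {"dx": 0, "dy": 0, "dz": 5.3, "roll": 0},
  ],
)

```text
clock: 22.8
tcp_pos: [0.5887, 0.2169, 0.1391]
ee_rot: [-0.0, 0.999, 0.039, 0.0]
ft_force: [-2.1, -0.2, 1.2]
finger_gap: 0.134
grip_force: 20.0
```

Now push back gently toward the back plate (tool +y), just above or on the floor.

>>> step_arm(
  targets=[
    {"dx": 0, "dy": 0.7, "dz": 0, "roll": 0},
    {"dx": 0, "dy": 1.4, "dz": 0, "roll": 0},
    {"dx": 0, "dy": 2.1, "dz": 0, "roll": 0},
    {"dx": 0, "dy": 2.8, "dz": 0, "roll": 0},
    {"dx": 0, "dy": 3.5, "dz": 0, "roll": 0},
    {"dx": 0, "dy": 4.0, "dz": 0, "roll": 0},
    {"dx": 0, "dy": 4.5, "dz": 0.3, "roll": 0},
    {"dx": 0, "dy": 4.5, "dz": 0.5, "roll": 0},
  ],
)

```text
clock: 23.8
tcp_pos: [0.5895, 0.213, 0.1391]
ee_rot: [-0.001, 0.999, 0.039, 0.001]
ft_force: [-0.8, 3.2, 7.6]
finger_gap: 0.139
grip_force: 20.0
```

Run:
```python
from h import *
go(.5887,.2124,.139,-85.54)
```

```text
t 23.8 tcp [0.5895 0.213  0.1391] ang -85.5 shift [-0.8  0.6  0.1] roll 0.001 j [0.17 0.63 1.5  0.   1.01 1.66] gap 12.1 grip 20.013831704345648 ft [-0.8  3.2  7.6]
```

>>> step_arm(
  targets=[
    {"dx": 0, "dy": 0.3, "dz": -0.3, "roll": 0},
    {"dx": 0, "dy": 0.6, "dz": -0.3, "roll": 0},
    {"dx": 0, "dy": 0.9, "dz": -0.3, "roll": 0},
    {"dx": 0, "dy": 1.2, "dz": -0.3, "roll": 0},
    {"dx": 0, "dy": 1.5, "dz": -0.3, "roll": 0},
    {"dx": 0, "dy": 1.5, "dz": -0.3, "roll": 0},
    {"dx": 0, "dy": 1.5, "dz": -0.3, "roll": 0},
    {"dx": 0, "dy": 1.5, "dz": -0.3, "roll": 0},
  ],
)

```text
clock: 24.8
tcp_pos: [0.5896, 0.2114, 0.1391]
ee_rot: [-0.001, 0.999, 0.039, 0.001]
ft_force: [0.5, 3.3, 5.9]
finger_gap: 0.134
grip_force: 20.0
```

Run:
```python
from h import *
go(.5887,.2124,.139,-85.54)
```

```text
t 24.8 tcp [0.5896 0.2114 0.1391] ang -85.5 shift [-0.8 -1.   0.1] roll 0.001 j [0.17 0.63 1.51 0.   1.01 1.66] gap 11.6 grip 20.015026330838737 ft [0.5 3.3 5.9]
```

>>> step_arm(
  targets=[
    {"dx": 0, "dy": 0.3, "dz": -0.3, "roll": 0},
    {"dx": 0, "dy": 0.6, "dz": -0.3, "roll": 0},
    {"dx": 0, "dy": 0.9, "dz": -0.3, "roll": 0},
    {"dx": 0, "dy": 1.2, "dz": -0.3, "roll": 0},
    {"dx": 0, "dy": 1.5, "dz": -0.3, "roll": 0},
    {"dx": 0, "dy": 1.5, "dz": -0.3, "roll": 0},
    {"dx": 0, "dy": 1.5, "dz": -0.3, "roll": 0},
    {"dx": 0, "dy": 1.5, "dz": -0.3, "roll": 0},
  ],
)

```text
clock: 25.8
tcp_pos: [0.5895, 0.2106, 0.1391]
ee_rot: [-0.001, 0.999, 0.039, 0.001]
ft_force: [0.2, 7.1, 4.4]
finger_gap: 0.135
grip_force: 20.0
```

Run:
```python
from h import *
go(.5887,.2124,.139,-85.54)
```

```text
t 25.8 tcp [0.5895 0.2106 0.1391] ang -85.5 shift [-0.7 -1.9  0.1] roll 0.001 j [0.16 0.63 1.51 0.   1.01 1.66] gap 11.7 grip 19.998344487394206 ft [0.2 7.1 4.4]
```

>>> step_arm(
  targets=[
    {"dx": 0, "dy": 0.4, "dz": -0.2, "roll": 0},
    {"dx": 0, "dy": 0.8, "dz": -0.2, "roll": 0},
    {"dx": 0, "dy": 0.8, "dz": -0.2, "roll": 0},
    {"dx": 0, "dy": 0.8, "dz": -0.2, "roll": 0},
    {"dx": 0, "dy": 0.8, "dz": -0.2, "roll": 0},
    {"dx": 0, "dy": 0.8, "dz": -0.2, "roll": 0},
    {"dx": 0, "dy": 0.8, "dz": -0.2, "roll": 0},
    {"dx": 0, "dy": 0.8, "dz": -0.2, "roll": 0},
  ],
)

```text
clock: 26.8
tcp_pos: [0.5895, 0.2106, 0.1391]
ee_rot: [-0.002, 0.999, 0.039, 0.001]
ft_force: [0.6, 8.3, 2.8]
finger_gap: 0.137
grip_force: 20.0
```

>>> step_arm(
  targets=[
    {"dx": 0, "dy": 0, "dz": 0, "roll": 0},
    {"dx": 0, "dy": 0, "dz": 0, "roll": 0},
    {"dx": 0, "dy": 0, "dz": 0, "roll": 0},
    {"dx": 0, "dy": 0, "dz": 0, "roll": 0},
    {"dx": 0, "dy": 0, "dz": 0, "roll": 0},
    {"dx": 0, "dy": 0, "dz": 0, "roll": 0},
    {"dx": 0, "dy": 0, "dz": 0, "roll": 0},
    {"dx": 0, "dy": 0, "dz": 0, "roll": 0},
  ],
  fingers=0.45,
)

```text
clock: 27.8
tcp_pos: [0.5893, 0.2087, 0.1391]
ee_rot: [0.0, 0.999, 0.039, 0.0]
ft_force: [0.1, -0.7, 0.4]
finger_gap: 0.447
grip_force: 0.0
```

Run:
```python
from tilt import *
w=snap('wrist'); pickle.dump(w,open('w10.pkl','wb')); go(.5887,.2124,.139,-85.54)
```

```text
t 27.85 tcp [0.5893 0.2087 0.1391] ang -85.5 shift [-0.3 -3.8  0.1] roll 0.001 j [ 0.16  0.63  1.51 -0.    1.01  1.65] gap 39.2 grip 0.0 ft [ 0.4 -0.5 -0.9]
```

>>> step_arm(
  targets=[
    {"dx": 0, "dy": -2, "dz": -4, "roll": 0},
    {"dx": 0, "dy": -2, "dz": -14, "roll": 0},
    {"dx": 0, "dy": -2, "dz": -32, "roll": 0},
    {"dx": 0, "dy": -2, "dz": -60, "roll": 0},
    {"dx": 0, "dy": -2, "dz": -95, "roll": 0},
    {"dx": -20, "dy": -2, "dz": -130, "roll": 0},
    {"dx": -45, "dy": -2, "dz": -150, "roll": 0},
    {"dx": -60, "dy": -2, "dz": -156, "roll": 0},
  ],
)

```text
clock: 28.85
tcp_pos: [0.5292, 0.2061, 0.2979]
ee_rot: [-0.0, 0.999, 0.04, 0.002]
ft_force: [0.5, 0.3, -0.8]
finger_gap: 0.45
grip_force: 0.0
```

Run:
```python
from tilt import *
w=snap('wrist'); w=snap('wrist'); pickle.dump(w,open('w11.pkl','wb')); s=w['state']
u,v=proj(w,[.5887,.2106,.15]); print(u,v); u,v=int(u),int(v)
c=w['image'][max(0,v-65):v+65,u-75:u+75,::-1]; cv2.imwrite('pics/seat.png',cv2.resize(c,None,fx=5,fy=4.6,interpolation=cv2.INTER_CUBIC))
for a in (94.3,): go(.68,-.1325,.15)
```

```text
279.4037891546444 139.07294300081765
t 28.95 tcp [0.5282 0.206  0.2964] ang -85.5 shift [124.3 349.5 146.5] roll None j [0.17 0.37 1.49 0.   1.28 1.67] gap 39.2 grip 0.0 ft [ 0.1  0.6 -0.5]
```

View pics/seat.png

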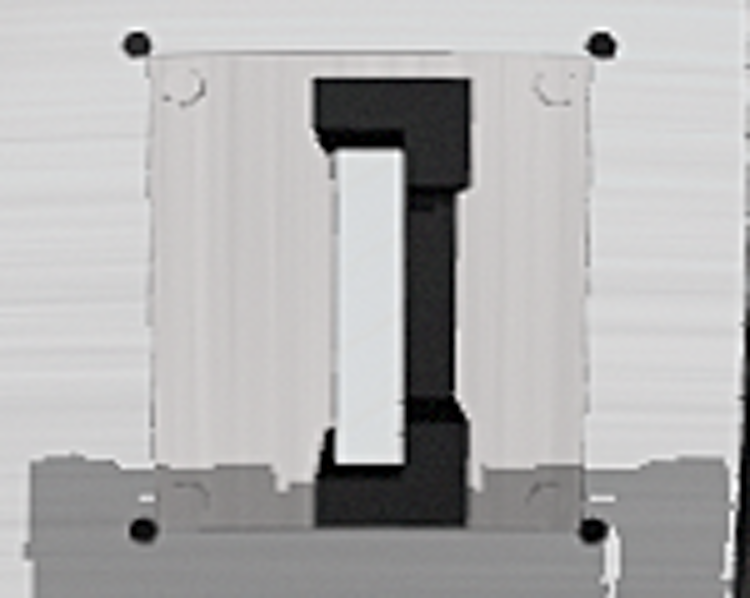

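>>> step_arm(
  targets=[
    {"dx": 10, "dy": 30, "dz": 0, "roll": 0},
    {"dx": 28, "dy": 80, "dz": 0, "roll": 0},
    {"dx": 46, "dy": 130, "dz": 10, "roll": 0},
    {"dx": 64, "dy": 180, "dz": 30, "roll": 0},
    {"dx": 82, "dy": 230, "dz": 60, "roll": 0},
    {"dx": 100, "dy": 280, "dz": 95, "roll": 0},
    {"dx": 115, "dy": 325, "dz": 130, "roll": 0},
    {"dx": 124, "dy": 349, "dz": 150, "roll": 0},
  ],
  fingers=0,
)

```text
clock: 29.95
tcp_pos: [0.6802, -0.1352, 0.1408]
ee_rot: [-0.001, 0.999, 0.038, -0.002]
ft_force: [0.5, 0.9, 0.4]
finger_gap: 0.003
grip_force: 0.0
```

Run:
```python
from h import *
w=snap('wrist'); w=snap('wrist')
for q in ('start_top','stop'): print(q,[(np.round(b['location'],3),round(b['conf'],2)) for b in eyes.boxes_of(w,q)[:2]])
im=w['image'].astype(int);g=(im[...,1]>im[...,0]+40)&(im[...,1]>im[...,2]+20);v,u=np.nonzero(g); print(len(u)and(u.min(),u.max(),v.min(),v.max(),u.mean(),v.mean(),onz(w,u.mean(),v.mean(),.077)),proj(w,[.68,-.1325,.077]))
go(.68,-.1325,.09)
```

```text
start_top [(array([ 0.68 , -0.136,  0.083]), 0.78)]
stop [(array([ 0.679, -0.21 ,  0.082]), 0.57)]
(np.int64(254), np.int64(290), np.int64(211), np.int64(248), np.float64(272.02081447963803), np.float64(229.54841628959275), array([ 0.67941915, -0.132162  ,  0.077     ])) [272.54128728 228.82301026]
t 30.15 tcp [ 0.68   -0.1322  0.1436] ang -85.5 shift [ 0.1  0.4 53.6] roll None j [-0.35  0.71  1.31  0.    1.12  1.14] gap 0.4 grip 0.0 ft [ 0.1  1.1 -0. ]
```

>>> step_arm(
  targets=[
    {"dx": 0, "dy": 0, "dz": 10, "roll": 0},
    {"dx": 0, "dy": 0, "dz": 25, "roll": 0},
    {"dx": 0, "dy": 0, "dz": 40, "roll": 0},
    {"dx": 0, "dy": 0, "dz": 52, "roll": 0},
    {"dx": 0, "dy": 0, "dz": 58, "roll": 0},
    {"dx": 0, "dy": 0, "dz": 61, "roll": 0},
    {"dx": 0, "dy": 0, "dz": 61, "roll": 0},
    {"dx": 0, "dy": 0, "dz": 61, "roll": 0},
  ],
)

```text
clock: 31.15
tcp_pos: [0.6808, -0.1324, 0.0846]
ee_rot: [0.0, 0.999, 0.039, 0.001]
ft_force: [-0.4, -0.1, -0.2]
finger_gap: 0.006
grip_force: 0.0
```

>>> step_arm(
  targets=[
    {"dx": 0, "dy": 0, "dz": 1, "roll": 0},
    {"dx": 0, "dy": 0, "dz": 2, "roll": 0},
    {"dx": 0, "dy": 0, "dz": 3, "roll": 0},
    {"dx": 0, "dy": 0, "dz": 4, "roll": 0},
    {"dx": 0, "dy": 0, "dz": 5, "roll": 0},
    {"dx": 0, "dy": 0, "dz": 6, "roll": 0},
    {"dx": 0, "dy": 0, "dz": 7, "roll": 0},
    {"dx": 0, "dy": 0, "dz": 7, "roll": 0},
  ],
)

```text
clock: 32.15
tcp_pos: [0.6812, -0.1325, 0.0775]
ee_rot: [0.0, 0.999, 0.039, 0.001]
ft_force: [1.8, 0.1, 5.8]
finger_gap: 0.003
grip_force: 2.3
```

>>> step_arm(
  targets=[
    {"dx": 0, "dy": 0, "dz": 0.5, "roll": 0},
    {"dx": 0, "dy": 0, "dz": 1, "roll": 0},
    {"dx": 0, "dy": 0, "dz": 1.5, "roll": 0},
    {"dx": 0, "dy": 0, "dz": 2, "roll": 0},
    {"dx": 0, "dy": 0, "dz": 2.5, "roll": 0},
    {"dx": 0, "dy": 0, "dz": 3, "roll": 0},
    {"dx": 0, "dy": 0, "dz": 3, "roll": 0},
    {"dx": 0, "dy": 0, "dz": 3, "roll": 0},
  ],
)

```text
clock: 33.15
tcp_pos: [0.6815, -0.1326, 0.0769]
ee_rot: [0.001, 0.999, 0.039, 0.001]
ft_force: [-0.9, 0.5, 14.7]
finger_gap: 0.01
grip_force: 7.2
```

>>> step_arm(
  targets=[
    {"dx": 0, "dy": 0, "dz": -5, "roll": 0},
    {"dx": 0, "dy": 0, "dz": -20, "roll": 0},
    {"dx": 0, "dy": 0, "dz": -45, "roll": 0},
    {"dx": 0, "dy": 0, "dz": -75, "roll": 0},
    {"dx": 0, "dy": 0, "dz": -100, "roll": 0},
    {"dx": 0, "dy": 0, "dz": -110, "roll": 0},
    {"dx": 0, "dy": 0, "dz": -110, "roll": 0},
    {"dx": 0, "dy": 0, "dz": -110, "roll": 0},
  ],
)

```text
clock: 34.15
tcp_pos: [0.6792, -0.1319, 0.1824]
ee_rot: [-0.001, 0.999, 0.039, -0.002]
ft_force: [0.2, 0.2, 0.7]
finger_gap: 0.006
grip_force: 0.0
```

Run:
```python
from h import *
go(.68,-.13,.18); print(env.finish_job())
```

```text
t 34.15 tcp [ 0.6792 -0.1319  0.1824] ang -85.5 shift [ 0.9 -1.8  2.4] roll None j [-0.35  0.66  1.28 -0.    1.2   1.14] gap 0.5 grip 0.0 ft [0.2 0.2 0.7]
the job is handed in; nothing more can be done
None
```

The job is handed in at 34 s. The camera showed the plate standing in the nest against the back plate, start was pressed to its hard stop (14.7 N at the wrist) and the arm withdrawn; the hand-in returned no verdict.

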